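# Index a dessert cup on the spring-return turntable

### The arm

A 6-joint arm with a two-finger parallel gripper is mounted at the origin on a cart in front of the work surface, level with it; the furniture and walls round the work are solid. World frame = base frame: x ahead of the robot, y to its left, z up, the work surface at z = 0. Lengths are in m, angles in degrees, forces in N, time in s.
With the tool pointing down it reaches from about 0.35 to 0.875 m from the base axis. Payload 4.2 kg.
Tool frame: the origin (TCP) lies between the finger pads; the fingertips stand 8 mm ahead of it and the grasp point (between the pads) lies 11 mm behind it; x points along the fingers, y is the direction in which the jaws open and shut, and the axes are right-handed (so a half turn about x gives the same grasp; the last joint's range is limited). The gripper opens to 87 mm and grips with 3 to 60 N. Pads are 19 mm wide; open, the fingers measure 117 mm over their backs; the gripper's body (75 mm by 190 mm) begins 51 mm behind the grasp point.
Start: joints at [-57.892, 22.042, 0.453, 0, -68.411, -14.817], TCP at [0.186, -0.597, 0.231] pointing down, gripper open.
Joint ranges: [-179.83, 179.83], [-69.29, 118.12], [-61.27, 80.66], [-181.25, 117.63], [-171.15, -9.14], [-177.46, 177.46]. Speed limits (degrees/s): [159.86, 159.86, 180, 180, 180, 180].

### API

Orientations are given as a 3x3 rotation matrix whose columns are the frame's x, y, z axes.
In Python, from station import r gives the robot as it stands. The module is installed in compiled form; this text tells all that it offers.
- The arm moves only by the tool move_arm, never from a script. Its argument "increments" is one flat list of numbers, 7 for each row, row after row: the turn, a rotation vector about the tool's x, y, z in degrees, then the shift along the tool's x, y, z in m, then the finger opening in m, from 0 to 0.087. A call has 1 to 12 rows; each row is the pose to reach, as a shift and turn from the pose commanded when the call began, along the tool's axes at that moment; what a row does not reach only later rows make up. A row lasts 1/12 s, in which the tool goes at most 41.7 mm and 7.16 degrees, less where a joint would pass 70% of its speed; a pose out of reach is approached as far as the arm can. A call with a gripper value outside its range is refused whole. The fingers move at their own pace and stop on an object; the grip force is fixed at half the most. Time passes only in rows, so rows that repeat a pose let the fingers close. It gives the time, the measured TCP pose, the force and the opening at its end, in the units of the state.
- r.sense(): the state, without advancing time (a new reading comes with each control period).
- r.capture(name): name is "side" or "top" or "wrist"; returns the picture (480x640x3 uint8, red, green, blue); there is no depth.
- r.calibration(name): a dict with "fx", "fy", "cx", "cy" (pixels), "rvec" (rotation vector, rad) and "tvec" (3), from world to camera coordinates, as OpenCV has them; the wrist camera has in their place "tool_from_camera" (4x4, takes a point from camera to tool coordinates, whose origin is the TCP and whose axes are the tool frame's). Camera axes: x right, y down, z forward; pixel columns grow to the right and rows downward; lengths in m; the calibration is good to about 2 mm. A picture is of the moment at which its call begins: read the wrist's pose just before it. calibration takes no time and is no camera call.
- r.finish_job(): hands the job in, once; it reports no verdict.
The state is a dict: "time_s": time; "joints": joint angles; "joint_velocities": joint speeds; "effort": joint torques, N m; "tcp_pos": TCP position; "ee_rot": TCP orientation; "wrist_force": force on the tool from outside, world axes, zero at the start; "moment": the same for the moment, N m; "gripper_width": opening from 0.0 (shut) to 1.0 (fully open).
Only numpy, scipy, OpenCV 4.12 (cv2) and the standard library are available. Lean on these libraries where they do the work, as an engineer would, in place of code of your own. Each camera call takes 0.05 s, during which the arm holds its last target.

### The job

Lift the filled dessert cup out of the mould block and stand it upright, let go, inside the raised ring on the turntable's plate. Then turn the turntable's dial clockwise past its first two clicks to the third, never on to the fourth, and finish while still holding it there against its return spring: do not let go of the dial. Leave the other cup, the roll of tape and the ring cutter where they are.

Things in the scene. Friction and masses are not known exactly. Their poses are not given: they have to be found in the camera images.
- cup_mid (a point): Centre, half-way up, of the filled paper dessert cup that stands in the mould: round, 42 mm tall, 58 mm across at the rim, narrowing to about 42 mm at the foot. z axis up. Origin 21 mm above its foot. About 0.075 kg. In the mould its upper 24 mm stand free above the block; grasp it across the rim with the fingertips just above the block.
- cup: The same cup; origin at the centre of its foot, z up.
- mould: Fixed aluminium mould block, 170 mm (its x) by 90 mm (its y) by 26 mm high, origin at the centre of its underside. Two round cavities 53 mm wide and 18 mm deep (floor 8 mm above the worktop) at x = +40 mm and x = -40 mm of its frame; the cup stands in the +x one, the other is empty. The block may stand at any yaw, to the left or right of the robot's centre line.
- turntable: Fixed white turntable housing, 320 mm (its x) by 140 mm (its y), top 30 mm above the worktop; origin at the centre of its underside, x axis pointing from the dial (at x = -85 mm) to the plate (at x = +85 mm). It stands on the other side of the centre line from the mould, its x axis within 0.2 rad of straight ahead of the robot, so the dial is at the near end. Five short marks on the housing round the dial: the long one is rest, then four clicks clockwise.
- plate_seat (a point): Centre of the top face of the steel plate (110 mm across), on its axis, 40 mm above the worktop, inside a raised ring 63 mm wide inside and 4 mm high in which the cup's foot stands. A seated cup's centre is 21 mm above this point. The plate turns with the dial, one to one.
- dial_grip_mid (a point): Point to grip the dial: on its vertical axis, 61 mm above the worktop. The grip is an upright bar 52 mm long (along this point's x axis), 14 mm thick (along y) and 30 mm high, whose top is 9 mm above this point and whose foot stands on the dial's round skirt (68 mm across, top 40 mm above the worktop, 21 mm below this point). The point turns with the dial; at rest the bar lies along the housing's long axis.
- dial: The whole dial, round skirt and bar; origin on its axis at the housing top, 30 mm above the worktop; x axis along the bar, z up.
- dial_turn (a joint): Angle of the dial, rad: 0 at rest, growing clockwise seen from above. Clicks at 0.4, 0.8, 1.2 (the third) and 1.6; end stop 1.75. A spring always turns it back to 0 when released (about 0.08 N m at rest, 0.18 N m at the third click), and the clicks add up to 0.06 N m either way; no click holds it by itself. It counts as at the third click from 1.05 to 1.35.
- other_cup: Bystander: a second filled dessert cup, 58 mm across, 42 mm tall, standing on the worktop between the mould and the turntable; origin at its foot. Leave alone.
- tape: Bystander: roll of masking tape lying flat, 82 mm across, 24 mm high; origin at its underside. Leave alone.
- ring_cutter: Bystander: open steel ring cutter, 71 mm across, 36 mm high; origin at its underside. Leave alone.
Not all that is in view belongs to the job. Leave any orange or pink look-alike of the cup alone.

How it is judged:
By the outcome, as a careful person would: the job done as asked, in the order asked, and still so for the second after the job is handed in, while the arm keeps its last pose, push and grip.
It also fails if it takes over 48 s, if anything falls off the work surface, if the arm or the gripper's body presses on something with over 40 N, if the wrist force passes 120 N, or if a joint passes its speed limit or range.

## Working session

There is one attempt and no reset: what is moved stays moved. The work goes in short steps, Python scripts to look and compute and a tool call to move; the robot and the scene stay as the last step left them, time stands still between calls to the robot, and variables do not carry over. Pictures are saved under pics/ and viewed, and the job is handed in when it is done.

Besides the shell and the picture viewer there is one more tool, called after "Emit:" as a command line: name --argument value ..., lists and objects as JSON in quotes. move_arm: Moves the arm, as the interface text tells. Its arguments: {"type":"object","properties":{"increments":{"type":"array","items":{"type":"number"}}},"required":["increments"]}

```bash
mkdir -p pics; python3 - <<'E'
from station import r
import cv2
print(r.sense())
for n in("side","top","wrist"):
    print(n,r.calibration(n))
    cv2.imwrite(f"pics/a_{n}.png",r.capture(n)[:,:,::-1])
E
```

```text
{'time_s': 0.0, 'joints': array([-5.78900973e+01,  2.20912359e+01,  3.79763730e-01, -3.07378484e-02,
       -6.84099766e+01, -1.48161334e+01]), 'joint_velocities': array([-0.05094616,  0.05276594,  0.07324833, -0.00560188, -0.06636587,
       -0.00079908]), 'effort': array([-1.70986350e-03, -3.90666211e+01,  1.87406176e+01,  4.21982691e+00,
        1.10756583e-02, -2.08424112e-04]), 'tcp_pos': array([ 0.185644  , -0.59618123,  0.22944994]), 'ee_rot': array([[-7.04147516e-04, -2.97081288e-01,  9.54851932e-01],
       [ 2.06054406e-03,  9.54849711e-01,  2.97082117e-01],
       [-9.99997629e-01,  2.17670411e-03, -6.02059695e-05]]), 'wrist_force': array([-0.65926611, -0.60436603,  0.57192144]), 'moment': array([ 0.00369106, -0.03373746,  0.0557592 ]), 'gripper_width': 0.9979164164355627}
side {'fx': 504.01411072196646, 'fy': 504.01411072196646, 'cx': 318.69887605579896, 'cy': 232.61416806039676, 'rvec': array([ 0.06926564,  2.79072349, -1.33735135]), 'tvec': array([0.52882032, 0.02221721, 1.2472035 ])}
top {'fx': 619.3996902652023, 'fy': 619.3996902652023, 'cx': 316.05751859541516, 'cy': 245.04108664758508, 'rvec': array([ 2.15407105, -2.12406429,  0.13237376]), 'tvec': array([0.07652221, 0.56723157, 1.14867201])}
wrist {'fx': 379.2254470841422, 'fy': 379.2254470841422, 'cx': 325.2909573508994, 'cy': 237.5790451148802, 'tool_from_camera': array([[ 3.08632248e-04, -2.42273390e-01,  9.70207972e-01,
        -1.54759671e-01],
       [ 9.99999543e-01,  9.52234944e-04, -8.03239319e-05,
         4.26371945e-04],
       [-9.04405583e-04,  9.70207554e-01,  2.42273574e-01,
        -6.57908751e-02],
       [ 0.00000000e+00,  0.00000000e+00,  0.00000000e+00,
         1.00000000e+00]])}
```

View pics/a_top.png

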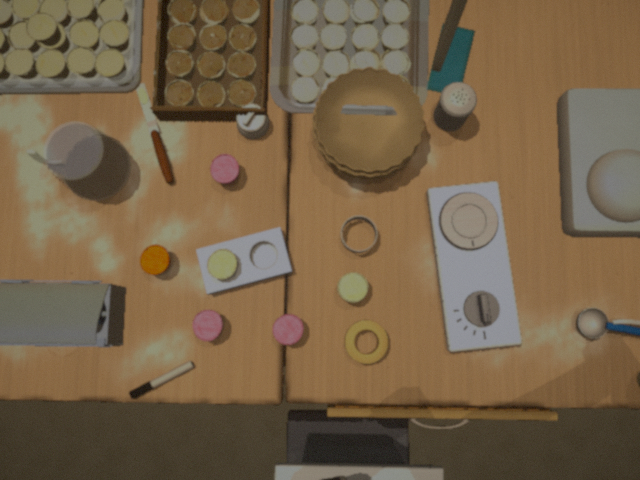

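View pics/a_side.png

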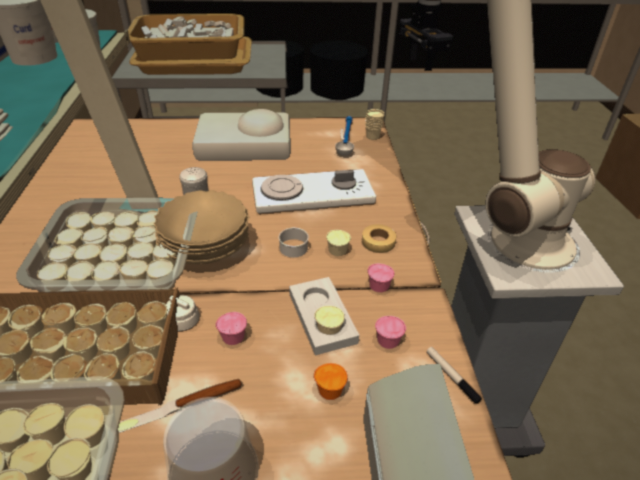

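View pics/a_wrist.png

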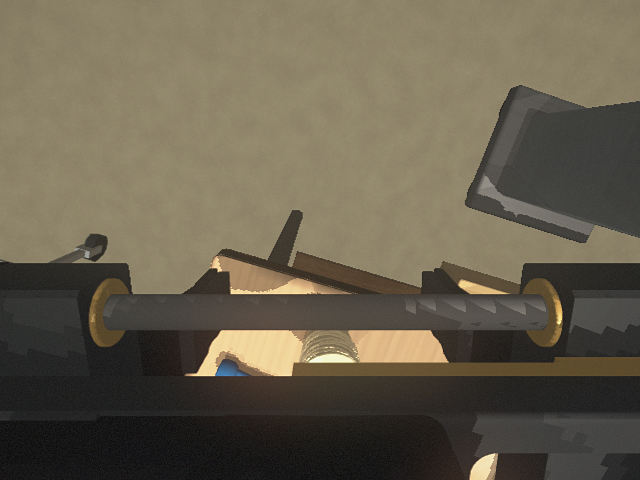

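Top view: the filled, pale-green cup in the mould is at (222,265), and the other pale-green cup on the bare worktop is at (353,288). The pink ones at (225,170), (208,325) and (288,330) and the orange one at (155,260) are look-alikes. Only the cup at (222,265) stands in the mould. The turntable plate is at (469,220) and the dial at (481,308). I'll confirm in an enlarged crop and measure.

```bash
cat > h.py <<'E'
import numpy as np,cv2
from station import r
def cam(n,sense=None):
    c=r.calibration(n);K=np.array([[c['fx'],0,c['cx']],[0,c['fy'],c['cy']],[0,0,1]])
    if n=='wrist':
        T=np.eye(4);T[:3,:3]=sense['ee_rot'];T[:3,3]=sense['tcp_pos']
        W=T@c['tool_from_camera'];return K,W[:3,:3].T,-W[:3,:3].T@W[:3,3]
    return K,cv2.Rodrigues(c['rvec'])[0],np.array(c['tvec'])
def ray(n,uv,z,s=None):
    K,R,t=cam(n,s);uv=np.atleast_2d(uv).astype(float)
    d=np.c_[uv,np.ones(len(uv))]@np.linalg.inv(K).T@R;o=-R.T@t
    return o+d*((z-o[2])/d[:,2])[:,None]
def proj(n,P,s=None):
    K,R,t=cam(n,s);p=(np.atleast_2d(P)@R.T+t)@K.T;return p[:,:2]/p[:,2:]
E
python3 - <<'E'
from h import *
im=cv2.imread('pics/a_top.png')
a=cv2.resize(im[215:305,185:305],None,fx=5,fy=5,interpolation=cv2.INTER_CUBIC)
b=cv2.resize(im[170:360,420:530],None,fx=3.1,fy=3.1,interpolation=cv2.INTER_CUBIC)[:450*2]
cv2.imwrite('pics/c1.png',a);cv2.imwrite('pics/c2.png',b)
hsv=cv2.cvtColor(im,cv2.COLOR_BGR2HSV)
print(hsv[265,222],hsv[288,353],hsv[210,443],hsv[220,469],hsv[300,486])
m=cv2.inRange(hsv,(25,60,90),(45,255,255));m[:,:130]=0
for c in cv2.findContours(m,0,2)[0]:
    if cv2.contourArea(c)>150:
        (u,v),ra=cv2.minEnclosingCircle(c);print('green',u,v,ra,cv2.contourArea(c),ray('top',(u,v),.05),cv2.fitEllipse(c))
m=cv2.inRange(hsv,(0,0,110),(180,45,255))
for c in cv2.findContours(m,0,2)[0]:
    if cv2.contourArea(c)>1500:
        q=cv2.minAreaRect(c);print('white',q)
        for z in(.026,.03):print(z,ray('top',cv2.boxPoints(q),z).round(4).tolist())
E
```

```text
[ 30  80 147] [ 30  65 148] [ 14  48 132] [ 17  49 146] [ 17  45 107]
green 352.4739685058594 287.1588439941406 14.591390609741211 608.0 [[0.48547209 0.01438695 0.05      ]] ((352.6816101074219, 287.0162353515625), (27.823991775512695, 28.229570388793945), 110.85694885253906)
green 222.2857208251953 264.0 15.017096519470215 623.0 [[0.52610492 0.2621986  0.05      ]] ((222.02392578125, 263.86920166015625), (27.449480056762695, 29.137712478637695), 25.590578079223633)
white ((358.5, 472.0), (14.0, 167.0), 90.0)
0.026 [[0.1555, 0.1546, 0.026], [0.1613, -0.1539, 0.026], [0.1366, -0.1535, 0.026], [0.1307, 0.154, 0.026]]
0.03 [[0.1563, 0.1543, 0.03], [0.1621, -0.1531, 0.03], [0.1374, -0.1528, 0.03], [0.1316, 0.1537, 0.03]]
white ((242.93699645996094, 259.9925231933594), (46.172000885009766, 89.06957244873047), 74.98163604736328)
0.026 [[0.557, 0.3228, 0.026], [0.6047, 0.1559, 0.026], [0.5174, 0.1307, 0.026], [0.4704, 0.2959, 0.026]]
0.03 [[0.5564, 0.3219, 0.03], [0.604, 0.1556, 0.03], [0.517, 0.1305, 0.03], [0.4702, 0.2951, 0.03]]
white ((474.22406005859375, 265.8082275390625), (166.44952392578125, 73.33069610595703), 82.2881088256836)
0.026 [[0.6837, -0.131, 0.026], [0.7051, -0.2736, 0.026], [0.3854, -0.3071, 0.026], [0.3649, -0.1699, 0.026]]
0.03 [[0.6828, -0.1303, 0.03], [0.7041, -0.2724, 0.03], [0.3854, -0.3059, 0.03], [0.365, -0.1691, 0.03]]
white ((617.9999389648438, 181.49998474121094), (41.99999237060547, 58.99999237060547), -0.0)
0.026 [[0.6421, -0.4607, 0.026], [0.7607, -0.4665, 0.026], [0.7615, -0.5485, 0.026], [0.6431, -0.5417, 0.026]]
0.03 [[0.6413, -0.459, 0.03], [0.7594, -0.4647, 0.03], [0.7603, -0.5465, 0.03], [0.6422, -0.5396, 0.03]]
white ((603.5, 159.5), (141.0, 71.0), 90.0)
0.026 [[0.8904, -0.4152, 0.026], [0.8916, -0.5561, 0.026], [0.6056, -0.5395, 0.026], [0.6039, -0.4031, 0.026]]
0.03 [[0.8888, -0.4136, 0.03], [0.8899, -0.554, 0.03], [0.6049, -0.5375, 0.03], [0.6032, -0.4016, 0.03]]
```

View pics/c1.png

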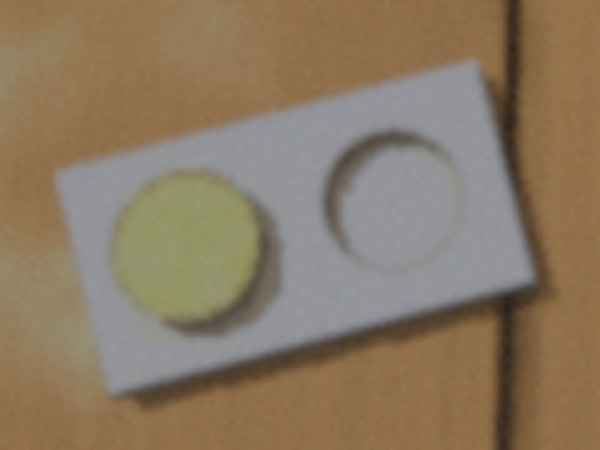

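View pics/c2.png

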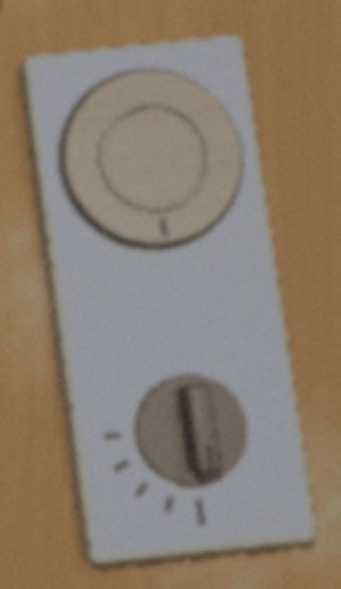

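The crop confirms it: the pale-green cup sits in the mould's left cavity, and the right cavity is empty. The turntable crop shows the plate with its ring, and the dial bar pointing at the long rest mark. Next I'll refine the plate and dial positions and find the tall neighbours.

```bash
python3 - <<'E'
from h import *
im=cv2.imread('pics/a_top.png')
# plate disc, skirt: saturation vs housing
hsv=cv2.cvtColor(im,cv2.COLOR_BGR2HSV); 
roi=np.zeros(im.shape[:2],np.uint8)
box=proj('top',ray('top',cv2.boxPoints(((474.22,265.8),(160,66),82.29)),.03)).astype(np.int32)
cv2.fillConvexPoly(roi,box,255)
h=cv2.inRange(hsv,(0,0,110),(180,45,255))
m=cv2.bitwise_and(cv2.bitwise_not(h),roi)
m=cv2.morphologyEx(m,cv2.MORPH_CLOSE,np.ones((5,5)))
for c in cv2.findContours(m,0,2)[0]:
    if cv2.contourArea(c)>400:
        e=cv2.fitEllipse(c);print(e,ray('top',e[0],.04))
print('seat ring pix c (155,159)/3.1',ray('top',(420+154/3.1,170+158/3.1),.043))
print('bar top ends',ray('top',[(420+195/3.1,170+383/3.1),(420+209/3.1,170+475/3.1)],.07))
print('marks',ray('top',[(420+200/3.1,170+511/3.1),(420+112/3.1,170+436/3.1)],.03))
for n,uv,z in [('pie',(368,105),.08),('pie L',(314,120),.06),('pie near',(372,178),.04),('shaker',(457,95),.08),('shaker foot',(450,125),0),('othercup',(353,287),.042),('tape',(367,342),.024),('bar',(440,412),0),('cutter',(360,235),.036)]:print(n,ray('top',uv,z).round(3))
print('pie in side',ray('side',[(205,200)],.08),ray('side',[(205,262)],0),ray('side',[(195,172)],.08))
E
```

```text
((480.3743896484375, 308.83551025390625), (32.6447868347168, 34.82476806640625), 144.23667907714844) [[ 0.44869029 -0.22727324  0.04      ]]
((467.3526306152344, 221.8471221923828), (55.12302780151367, 57.42068862915039), 118.20864868164062) [[ 0.61506314 -0.20601891  0.04      ]]
seat ring pix c (155,159)/3.1 [[ 0.61627921 -0.20981592  0.043     ]]
bar top ends [[ 0.47554047 -0.22519166  0.07      ]
 [ 0.42133241 -0.23219063  0.07      ]]
marks [[ 0.40027485 -0.23643196  0.03      ]
 [ 0.44502379 -0.18373079  0.03      ]]
pie [[ 0.833 -0.012  0.08 ]]
pie L [[0.809 0.092 0.06 ]]
pie near [[ 0.7   -0.023  0.04 ]]
shaker [[ 0.854 -0.182  0.08 ]]
shaker foot [[ 0.822 -0.184  0.   ]]
othercup [[0.486 0.013 0.042]]
tape [[ 0.383 -0.015  0.024]]
bar [[ 0.253 -0.156  0.   ]]
cutter [[0.587 0.    0.036]]
pie in side [[ 0.80139693 -0.08769897  0.08      ]] [[0.79548049 0.04687843 0.        ]] [[ 0.8417159  -0.21563225  0.08      ]]
```

Positions found: cup (0.526, 0.263), plate (0.617, -0.2095), dial (0.449, -0.2285) with the bar at about 7° yaw, and mould yaw close to the current jaw direction. Moving above the cup.

Emit:
move_arm --increments '[0, 0, 0, 0, 0.015, 0.012, 0.087, 0, 0, 0, 0, 0.045, 0.036, 0.087, 0, 0, 0, 0, 0.075, 0.06, 0.087, 0, 0, 0, 0, 0.105, 0.085, 0.087, 0, 0, 0, 0, 0.135, 0.109, 0.087, 0, 0, 0, 0, 0.165, 0.133, 0.087, 0, 0, 0, 0, 0.195, 0.157, 0.087, 0, 0, 0, 0, 0.225, 0.181, 0.087, 0, 0, 0, 0, 0.255, 0.205, 0.087, 0, 0, 0, 0, 0.285, 0.23, 0.087, 0, 0, 0, 0, 0.315, 0.254, 0.087, 0, 0, 0, 0, 0.345, 0.278, 0.087]'

```text
time_s: 1.15
tcp_pos: [0.3487, -0.1829, 0.2306]
ee_rot: [[0.001, -0.297, 0.955], [0.0, 0.955, 0.297], [-1.0, -0.0, 0.001]]
wrist_force: [1.6, -1.0, -0.4]
gripper_width: 0.998
```

Emit:
move_arm --increments '[0, 0, 0, 0, 0.032, 0.026, 0.087, 0, 0, 0, 0, 0.064, 0.052, 0.087, 0, 0, 0, 0, 0.096, 0.077, 0.087, 0, 0, 0, 0, 0.128, 0.103, 0.087, 0, 0, 0, 0, 0.16, 0.129, 0.087, 0, 0, 0, 0, 0.192, 0.155, 0.087, 0, 0, 0, 0, 0.224, 0.18, 0.087, 0, 0, 0, 0, 0.256, 0.206, 0.087, 0, 0, 0, 0, 0.288, 0.232, 0.087, 0, 0, 0, 0, 0.32, 0.258, 0.087, 0, 0, 0, 0.03, 0.35, 0.28, 0.087, 0, 0, 0, 0.06, 0.375, 0.302, 0.087]'

```text
time_s: 2.15
tcp_pos: [0.524, 0.2599, 0.1775]
ee_rot: [[0.004, -0.298, 0.954], [0.003, 0.954, 0.298], [-1.0, 0.002, 0.004]]
wrist_force: [0.0, -1.1, 0.6]
gripper_width: 1.0
```

Emit:
move_arm --increments '[0, 0, 0, 0.03, 0, 0, 0.087, 0, 0, 0, 0.05, 0, 0, 0.087, 0, 0, 0, 0.05, 0, 0, 0.087]'

```text
time_s: 2.4
tcp_pos: [0.5198, 0.2553, 0.121]
ee_rot: [[-0.01, -0.297, 0.955], [-0.006, 0.955, 0.297], [-1.0, -0.003, -0.011]]
wrist_force: [-1.3, -0.8, -1.0]
gripper_width: 1.003
```

```bash
python3 - <<'E'
from h import *
s=r.sense();print(s['tcp_pos'],s['joints'])
im=r.capture('wrist')[:,:,::-1].copy();cv2.imwrite('pics/b_w.png',im)
t=r.capture('top')[:,:,::-1].copy();cv2.imwrite('pics/b_t.png',t)
print('expected cup top px',proj('wrist',[.526,.263,.05],s))
E
```

```text
[0.51978545 0.25532782 0.12104211] [ 4.21314005e+01  2.36751267e+01 -1.40736136e+01 -1.11580026e-01
 -5.29048268e+01 -1.14790582e+02]
expected cup top px [[333.76708741 266.18287432]]
```

View pics/b_w.png

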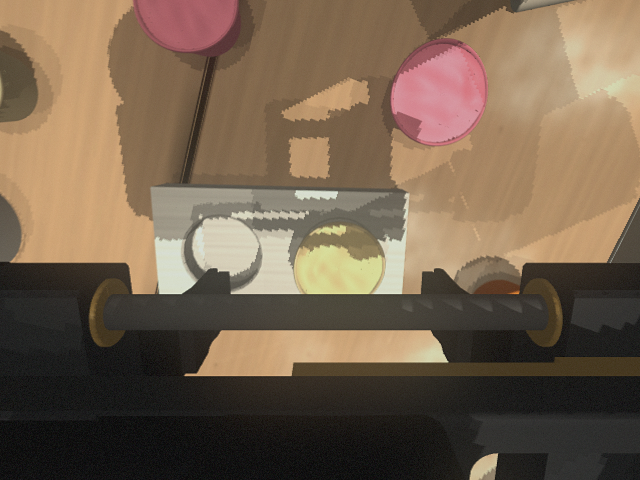

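The wrist view shows the cup in the mould between the fingers, rim spanning columns 293–384 (centre about 339). That is close to the predicted 334. I'll settle and re-read.

Emit:
move_arm --increments '[0, 0, 0, 0, 0, 0, 0.087, 0, 0, 0, 0, 0, 0, 0.087]'

```text
time_s: 2.67
tcp_pos: [0.5239, 0.2572, 0.1289]
ee_rot: [[0.003, -0.297, 0.955], [0.002, 0.955, 0.297], [-1.0, 0.001, 0.004]]
wrist_force: [-0.3, 0.9, 1.2]
gripper_width: 0.998
```

```bash
python3 - <<'E'
from h import *
s=r.sense();print(s['tcp_pos'],s['ee_rot'].round(4))
im=r.capture('wrist')[:,:,::-1].copy();cv2.imwrite('pics/b_w2.png',im)
hsv=cv2.cvtColor(im,cv2.COLOR_BGR2HSV);m=cv2.inRange(hsv,(22,70,60),(45,255,255));m[294:]=0;m[:,:285]=0;m[:,400:]=0;m[:210]=0
c=max(cv2.findContours(m,0,1)[0],key=cv2.contourArea)
c=cv2.convexHull(c)[:,0];c=c[c[:,1]<290];P=ray('wrist',c,.05,s)
A=np.c_[2*P[:,:2],np.ones(len(P))];x=np.linalg.lstsq(A,(P[:,:2]**2).sum(1),rcond=None)[0]
print(x[:2],np.sqrt(x[2]+x[0]**2+x[1]**2))
E
```

```text
[0.52387225 0.25721923 0.12894647] [[ 0.0034 -0.2971  0.9548]
 [ 0.0025  0.9548  0.2971]
 [-1.      0.0013  0.0039]]
[0.52991764 0.26651212] 0.025619901776864323
```

Emit:
move_arm --increments '[0, 0, 0, 0, 0, 0, 0.087, 0, 0, 0, 0, 0, 0, 0.087, 0, 0, 0, 0, 0, 0, 0.087]'

```text
time_s: 2.97
tcp_pos: [0.523, 0.2568, 0.1274]
ee_rot: [[0.001, -0.297, 0.955], [0.001, 0.955, 0.297], [-1.0, 0.0, 0.001]]
wrist_force: [-0.2, 0.1, 0.7]
gripper_width: 0.999
```

```bash
python3 - <<'E'
from h import *
for i in range(3):
    s=r.sense();print(s['time_s'],s['tcp_pos'],s['joint_velocities'].round(2));r.capture('top')
E
```

```text
2.9667 [0.52298388 0.25679109 0.1274022 ] [-0.08  0.37 -0.26 -0.03  0.06  0.02]
3.0167 [0.52291109 0.25678185 0.1272021 ] [-0.01  0.32 -0.16  0.04  0.05  0.01]
3.0667 [0.52287091 0.25674027 0.12700783] [ 0.06  0.2  -0.15 -0.03 -0.01 -0.06]
```

Emit:
move_arm --increments '[0, 0, 0, 0, 0.006, 0.006, 0.087, 0, 0, 0, 0.025, 0.006, 0.006, 0.087, 0, 0, 0, 0.05, 0.006, 0.006, 0.087, 0, 0, 0, 0.06, 0.006, 0.006, 0.087, 0, 0, 0, 0.06, 0.006, 0.006, 0.087, 0, 0, 0, 0.06, 0.006, 0.006, 0.087]'

```text
time_s: 3.62
tcp_pos: [0.5271, 0.2645, 0.0666]
ee_rot: [[-0.0, -0.298, 0.955], [-0.001, 0.955, 0.298], [-1.0, -0.001, -0.001]]
wrist_force: [1.3, 0.5, 0.3]
gripper_width: 1.0
```

```bash
python3 - <<'E'
from h import *
s=r.sense();print(s['tcp_pos'])
im=r.capture('wrist')[:,:,::-1].copy();cv2.imwrite('pics/d_w.png',im)
cv2.imwrite('pics/d_s.png',cv2.resize(r.capture('side')[220:380,230:430,::-1],None,fx=3.5,fy=3.5))
E
```

```text
[0.52709464 0.26451492 0.0666011 ]
```

View pics/d_w.png

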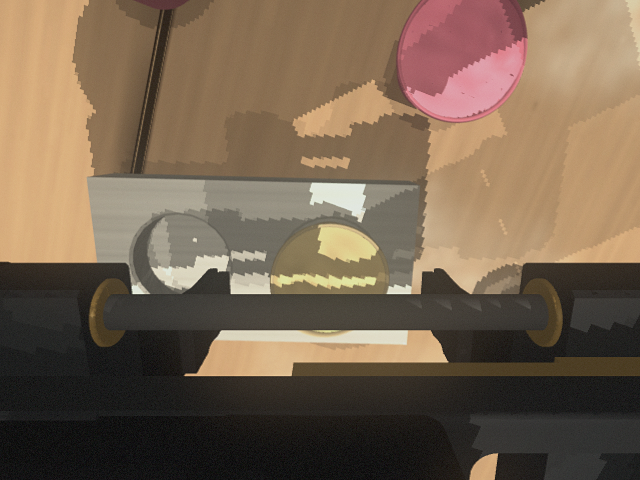

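View pics/d_s.png

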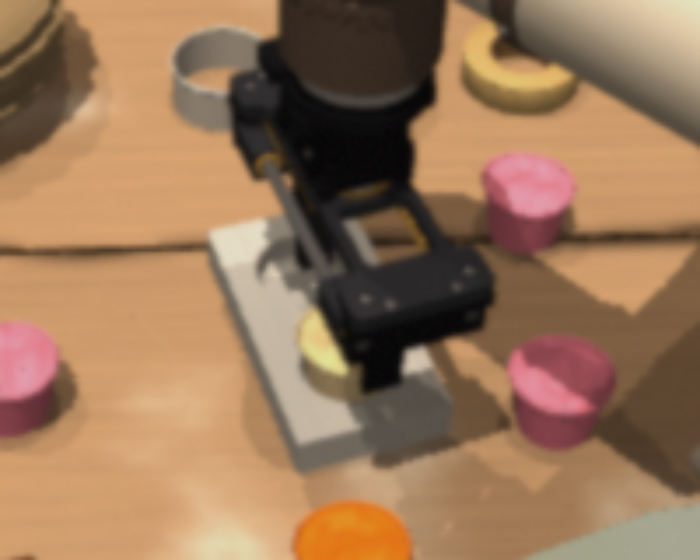

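Wrist view: the cup rim spans columns 270–388, centred between the fingers. The side view shows both fingers straddling it. Descending, closing and lifting slightly.

Emit:
move_arm --increments '[0, 0, 0, 0.015, 0, 0, 0.087, 0, 0, 0, 0.027, 0, 0, 0.087, 0, 0, 0, 0.028, 0, 0, 0.087, 0, 0, 0, 0.028, 0, 0, 0.087]'

```text
time_s: 4.05
tcp_pos: [0.5271, 0.2645, 0.0394]
ee_rot: [[0.001, -0.297, 0.955], [0.0, 0.955, 0.297], [-1.0, 0.0, 0.001]]
wrist_force: [0.3, 0.4, -0.5]
gripper_width: 0.999
```

Emit:
move_arm --increments '[0, 0, 0, 0, 0, 0, 0.05, 0, 0, 0, 0, 0, 0, 0.05, 0, 0, 0, 0, 0, 0, 0.05, 0, 0, 0, 0, 0, 0, 0.05, 0, 0, 0, 0, 0, 0, 0.05, 0, 0, 0, 0, 0, 0, 0.05]'

```text
time_s: 4.55
tcp_pos: [0.527, 0.2648, 0.0391]
ee_rot: [[0.001, -0.297, 0.955], [0.001, 0.955, 0.297], [-1.0, 0.001, 0.001]]
wrist_force: [-1.7, 3.0, 1.8]
gripper_width: 0.637
```

Emit:
move_arm --increments '[0, 0, 0, 0, 0, 0, 0.045, 0, 0, 0, -0.005, 0, 0, 0.045, 0, 0, 0, -0.015, 0, 0, 0.045, 0, 0, 0, -0.03, 0, 0, 0.045, 0, 0, 0, -0.05, 0, 0, 0.045, 0, 0, 0, -0.075, 0, 0, 0.045, 0, 0, 0, -0.09, 0, 0, 0.045, 0, 0, 0, -0.09, 0, 0, 0.045]'

```text
time_s: 5.22
tcp_pos: [0.5289, 0.2655, 0.1335]
ee_rot: [[0.007, -0.298, 0.955], [0.005, 0.955, 0.298], [-1.0, 0.002, 0.008]]
wrist_force: [0.5, -0.5, -1.2]
gripper_width: 0.635
```

```bash
python3 - <<'E'
from h import *
s=r.sense();print(s['tcp_pos'],s['gripper_width'],s['wrist_force'])
cv2.imwrite('pics/e_s.png',cv2.resize(r.capture('side')[200:360,230:430,::-1],None,fx=3.5,fy=3.5))
E
```

```text
[0.52885863 0.26547531 0.13348581] 0.635204161484672 [ 0.47868772 -0.51908218 -1.17651049]
```

View pics/e_s.png

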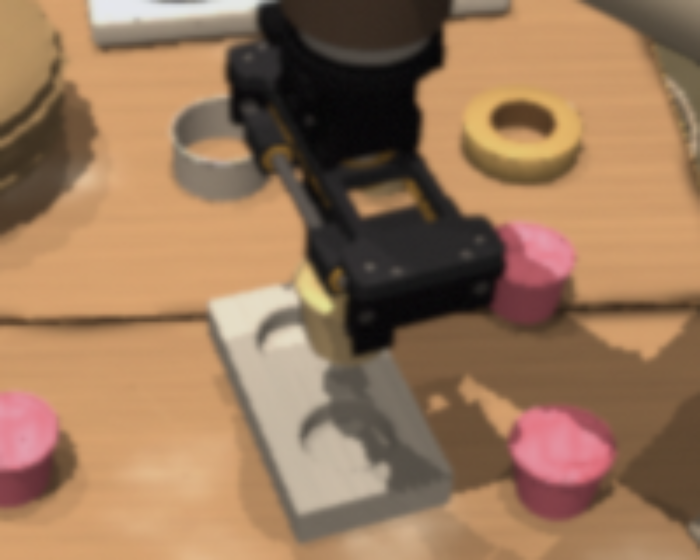

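The cup is out of the mould. Part of it is hidden and it may be tilted, so I'll check in the wrist and top views.

```bash
python3 - <<'E'
from h import *
a=r.capture('side')[250:320,290:380,::-1];cv2.imwrite('pics/e_s2.png',cv2.resize(a,None,fx=8,fy=8,interpolation=cv2.INTER_CUBIC))
cv2.imwrite('pics/e_w.png',r.capture('wrist')[:,:,::-1])
s=r.sense();print(s['tcp_pos'],s['ee_rot'].round(3))
E
```

```text
[0.52613645 0.26378645 0.12828609] [[-0.001 -0.297  0.955]
 [-0.     0.955  0.297]
 [-1.    -0.    -0.001]]
```

View pics/e_s2.png

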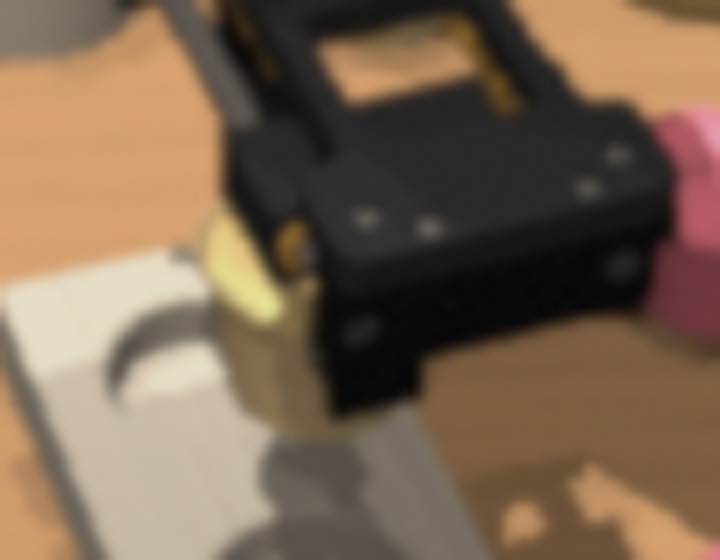

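View pics/e_w.png

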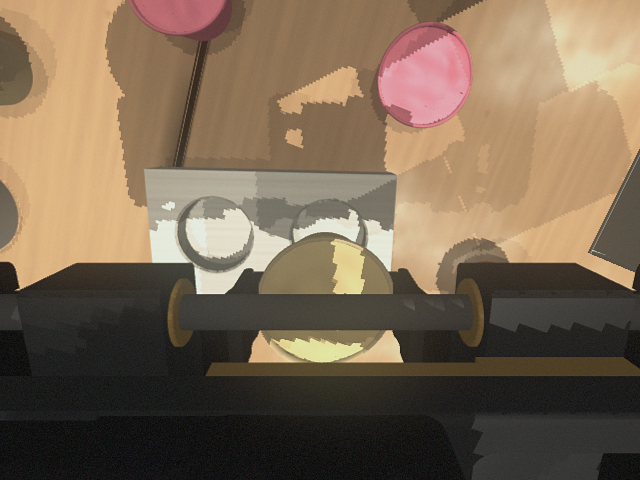

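```bash
python3 - <<'E'
from h import *
s=r.sense();p=s['tcp_pos'];R=s['ee_rot']
th=np.linspace(0,2*np.pi,72,endpoint=False)
for tilt in(-20,-10,0,10,20):
    for off in (0.011,):
        t=np.radians(tilt)
        # tool coords: rim circle in y / z plane rotated about y
        C=np.c_[0*th-off+.029*np.sin(th)*np.sin(t),.029*np.cos(th),.029*np.sin(th)*np.cos(t)]
        W=p+C@R.T
        q=proj('wrist',W,s);print(tilt,q.min(0).round(),q.max(0).round())
E
```

```text
-20 [253. 238.] [395. 382.]
-10 [253. 238.] [395. 377.]
0 [253. 240.] [395. 371.]
10 [253. 244.] [395. 363.]
20 [253. 251.] [395. 355.]
```

The rim ellipse spans columns 258–393 and rows 234–362 (height 128). Upright predicts a height of 131, so the cup is upright within a few degrees and the side view only looked tilted because the finger hides part of it. Carrying to the plate.

Emit:
move_arm --increments '[0, 0, 0, -0.015, -0.01, -0.001, 0.045, 0, 0, 0, -0.03, -0.03, -0.003, 0.045, 0, 0, 0, -0.045, -0.06, -0.006, 0.045, 0, 0, 0, -0.05, -0.095, -0.01, 0.045, 0, 0, 0, -0.05, -0.13, -0.014, 0.045, 0, 0, 0, -0.05, -0.165, -0.018, 0.045, 0, 0, 0, -0.05, -0.2, -0.022, 0.045, 0, 0, 0, -0.05, -0.235, -0.026, 0.045, 0, 0, 0, -0.05, -0.27, -0.03, 0.045, 0, 0, 0, -0.05, -0.305, -0.033, 0.045, 0, 0, 0, -0.05, -0.34, -0.037, 0.045, 0, 0, 0, -0.05, -0.37, -0.041, 0.045]'

```text
time_s: 6.37
tcp_pos: [0.5968, -0.1034, 0.1768]
ee_rot: [[-0.004, -0.296, 0.955], [-0.0, 0.955, 0.296], [-1.0, 0.001, -0.004]]
wrist_force: [0.8, 0.0, -0.7]
gripper_width: 0.63
```

Emit:
move_arm --increments '[0, 0, 0, 0, -0.03, -0.003, 0.045, 0, 0, 0, 0, -0.055, -0.006, 0.045, 0, 0, 0, 0, -0.08, -0.009, 0.045, 0, 0, 0, 0, -0.1, -0.011, 0.045, 0, 0, 0, 0, -0.109, -0.011, 0.045, 0, 0, 0, 0, -0.109, -0.011, 0.045, 0, 0, 0, 0, -0.109, -0.011, 0.045, 0, 0, 0, 0, -0.109, -0.011, 0.045]'

```text
time_s: 7.03
tcp_pos: [0.6191, -0.2074, 0.178]
ee_rot: [[-0.002, -0.298, 0.955], [0.001, 0.955, 0.298], [-1.0, 0.001, -0.001]]
wrist_force: [0.5, 0.9, -0.2]
gripper_width: 0.631
```

```bash
python3 - <<'E'
from h import *
s=r.sense();print(s['tcp_pos'],s['gripper_width'],s['joint_velocities'].round(1))
cv2.imwrite('pics/f_w.png',r.capture('wrist')[:,:,::-1])
s=r.sense();print(s['tcp_pos'],proj('wrist',[.617,-.2095,.042],s))
E
```

```text
[ 0.61906543 -0.20744407  0.17802337] 0.6309610155062613 [ 0.6 -0.6  0.2  0.2  0.   0.1]
[ 0.61921493 -0.20723915  0.17838308] [[322.77164137 225.71282986]]
```

View pics/f_w.png

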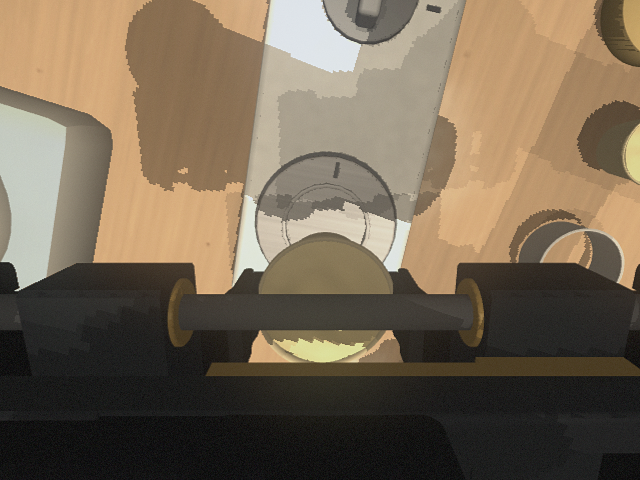

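The wrist view shows the plate at columns 256–396 and the ring at 286–369, centre about (327,224). That agrees with the prediction of (323,226), so I stay laterally and descend.

Emit:
move_arm --increments '[0, 0, 0, 0.03, 0, 0, 0.045, 0, 0, 0, 0.06, 0, 0, 0.045, 0, 0, 0, 0.08, 0, 0, 0.045, 0, 0, 0, 0.092, 0, 0, 0.045, 0, 0, 0, 0.098, 0, 0, 0.045, 0, 0, 0, 0.1, 0, 0, 0.045, 0, 0, 0, 0.1, 0, 0, 0.045, 0, 0, 0, 0.1, 0, 0, 0.045]'

```text
time_s: 7.75
tcp_pos: [0.6206, -0.2085, 0.0803]
ee_rot: [[0.003, -0.298, 0.955], [-0.001, 0.955, 0.298], [-1.0, -0.001, 0.003]]
wrist_force: [0.6, -0.1, -0.9]
gripper_width: 0.632
```

```bash
python3 - <<'E'
from h import *
s=r.sense();print(s['tcp_pos'],s['wrist_force'])
cv2.imwrite('pics/g_w.png',r.capture('wrist')[:,:,::-1])
cv2.imwrite('pics/g_s.png',cv2.resize(r.capture('side')[130:240,220:390,::-1],None,fx=4.5,fy=4.5))
E
```

```text
[ 0.62058469 -0.20849584  0.08030162] [ 0.61280316 -0.12987481 -0.85046296]
```

View pics/g_s.png

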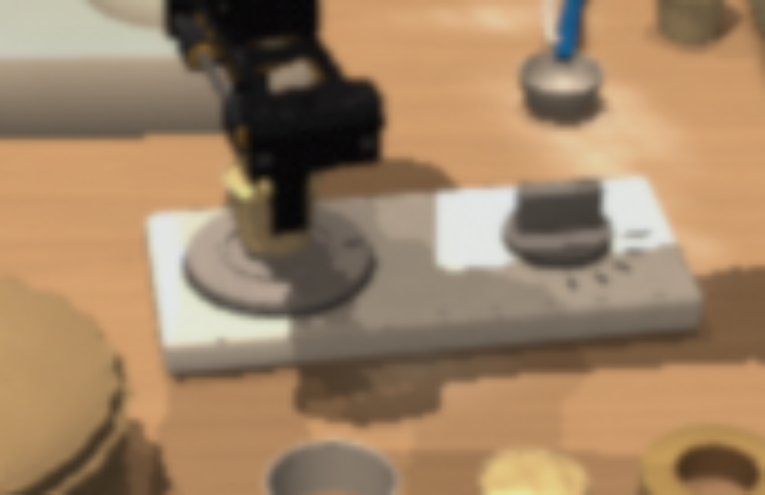

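View pics/g_w.png

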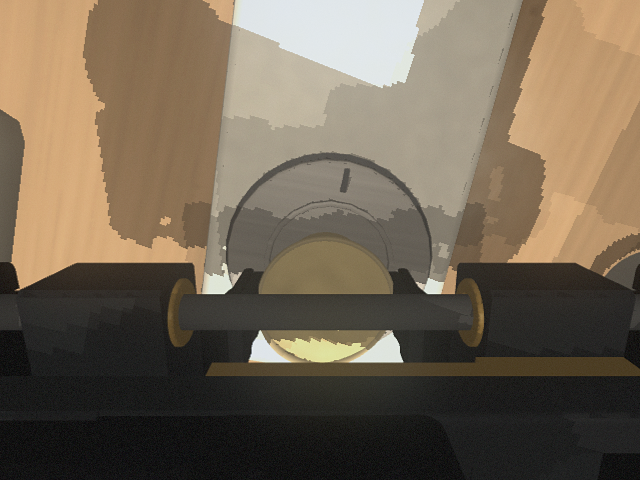

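```bash
python3 - <<'E'
from h import *
s=r.sense();R=s['ee_rot']
P=ray('wrist',[(330,152),(227,248),(432,248),(330,200)],.041,s)
print(P.round(4)); print(((P-s['tcp_pos'])@R).round(4)); print(P[0]+.055*R[:,2],P[3]+.0325*R[:,2])
E
```

```text
[[ 0.5611 -0.2243  0.041 ]
 [ 0.6249 -0.2615  0.041 ]
 [ 0.5924 -0.1577  0.041 ]
 [ 0.5841 -0.2171  0.041 ]]
[[ 0.0391  0.0027 -0.0614]
 [ 0.0393 -0.0518 -0.0116]
 [ 0.0392  0.057  -0.0117]
 [ 0.0392  0.0028 -0.0373]]
[ 0.61365021 -0.20794804  0.0411425 ] [ 0.61514394 -0.20738325  0.04108421]
```

Emit:
move_arm --increments '[0, 0, 0, 0, 0.002, -0.003, 0.045, 0, 0, 0, 0.003, 0.002, -0.003, 0.045, 0, 0, 0, 0.005, 0.002, -0.003, 0.045, 0, 0, 0, 0.006, 0.002, -0.003, 0.045, 0, 0, 0, 0.007, 0.002, -0.003, 0.045, 0, 0, 0, 0.007, 0.002, -0.003, 0.045, 0, 0, 0, 0.007, 0.002, -0.003, 0.045]'

```text
time_s: 8.43
tcp_pos: [0.616, -0.2075, 0.0715]
ee_rot: [[-0.0, -0.297, 0.955], [-0.0, 0.955, 0.297], [-1.0, 0.0, -0.0]]
wrist_force: [0.1, -0.9, -0.5]
gripper_width: 0.629
```

Emit:
move_arm --increments '[0, 0, 0, 0.001, 0, 0, 0.045, 0, 0, 0, 0.0015, 0, 0, 0.045, 0, 0, 0, 0.0015, 0, 0, 0.045]'

```text
time_s: 8.68
tcp_pos: [0.6163, -0.2076, 0.071]
ee_rot: [[0.001, -0.298, 0.955], [-0.0, 0.955, 0.298], [-1.0, -0.001, 0.001]]
wrist_force: [-1.9, -0.2, 3.2]
gripper_width: 0.632
```

Contact at about 3 N. Releasing and rising, with a wide opening so the fingers clear the rim.

Emit:
move_arm --increments '[0, 0, 0, 0, 0, 0, 0.06, 0, 0, 0, 0, 0, 0, 0.075, 0, 0, 0, 0, 0, 0, 0.087, 0, 0, 0, 0, 0, 0, 0.087, 0, 0, 0, 0, 0, 0, 0.087, 0, 0, 0, 0, 0, 0, 0.087]'

```text
time_s: 9.18
tcp_pos: [0.6159, -0.2075, 0.0699]
ee_rot: [[-0.0, -0.297, 0.955], [0.0, 0.955, 0.297], [-1.0, 0.0, -0.0]]
wrist_force: [-0.7, -0.0, 0.7]
gripper_width: 0.96
```

Emit:
move_arm --increments '[0, 0, 0, -0.01, 0, 0, 0.087, 0, 0, 0, -0.025, 0, 0, 0.087, 0, 0, 0, -0.05, 0, 0, 0.087, 0, 0, 0, -0.08, 0, 0, 0.087, 0, 0, 0, -0.1, 0, 0, 0.087]'

```text
time_s: 9.6
tcp_pos: [0.617, -0.2079, 0.1739]
ee_rot: [[0.004, -0.298, 0.955], [-0.001, 0.955, 0.298], [-1.0, -0.002, 0.003]]
wrist_force: [1.7, -0.3, 0.6]
gripper_width: 1.0
```

```bash
python3 - <<'E'
from h import *
s=r.sense();print(s['tcp_pos'],s['gripper_width'])
cv2.imwrite('pics/i_w.png',r.capture('wrist')[:,:,::-1])
cv2.imwrite('pics/i_s.png',cv2.resize(r.capture('side')[130:240,220:390,::-1],None,fx=4.5,fy=4.5))
E
```

```text
[ 0.61701573 -0.20788379  0.17387614] 1.0002332117624504
```

View pics/i_s.png

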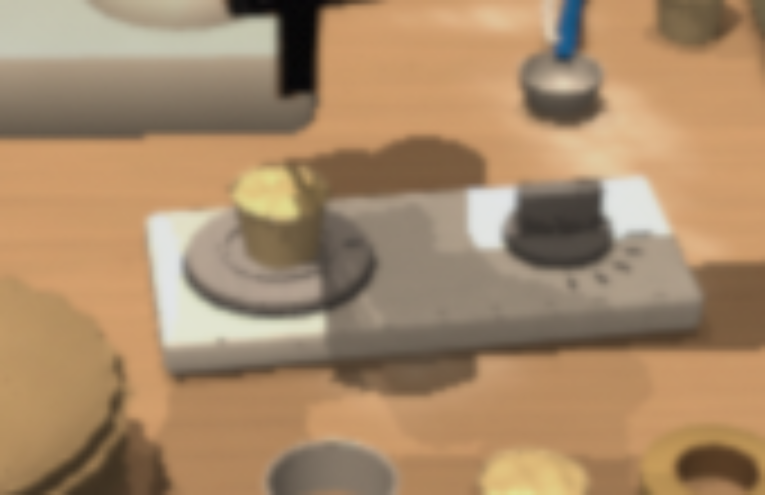

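View pics/i_w.png

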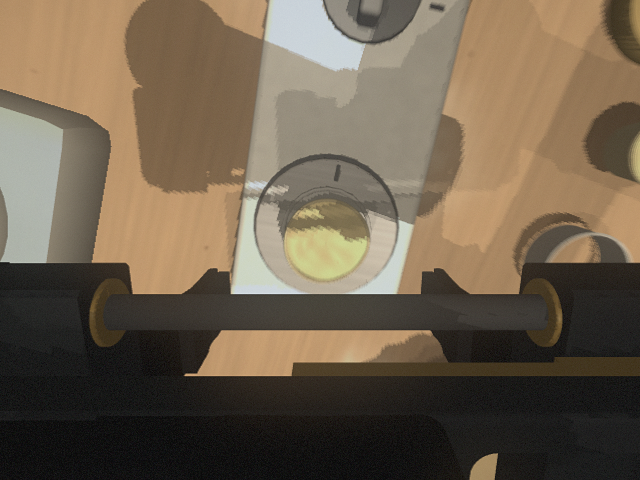

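The cup stands upright and released, rim centre at about (327,240) in the wrist view, inside the ring. Moving above the dial and turning the jaws to the bar. A top view from there will check the seating.

Emit:
move_arm --increments '[1, 0, 0, 0, 0.003, -0.015, 0.087, 4, 0, 0, 0, 0.008, -0.045, 0.087, 7, 0, 0, 0, 0.014, -0.08, 0.087, 10, 0, 0, 0, 0.02, -0.11, 0.087, 10, 0, 0, 0, 0.025, -0.14, 0.087, 10, 0, 0, 0, 0.03, -0.16, 0.087, 10, 0, 0, 0, 0.03, -0.167, 0.087, 10, 0, 0, 0, 0.03, -0.167, 0.087, 10, 0, 0, 0, 0.03, -0.167, 0.087]'

```text
time_s: 10.45
tcp_pos: [0.4485, -0.2287, 0.1706]
ee_rot: [[0.001, -0.127, 0.992], [-0.001, 0.992, 0.127], [-1.0, -0.001, 0.001]]
wrist_force: [0.9, 0.1, 0.0]
gripper_width: 1.0
```

```bash
python3 - <<'E'
from h import *
s=r.sense();print(s['tcp_pos'],s['ee_rot'].round(3))
cv2.imwrite('pics/j_w.png',r.capture('wrist')[:,:,::-1])
a=r.capture('top')[:,:,::-1].copy();cv2.imwrite('pics/j_t.png',cv2.resize(a[170:360,400:550],None,fx=3.1,fy=3.1,interpolation=cv2.INTER_CUBIC))
b=r.capture('side')[150:230,240:390,::-1];cv2.imwrite('pics/j_s.png',cv2.resize(b,None,fx=5,fy=5,interpolation=cv2.INTER_CUBIC))
s=r.sense();print(proj('wrist',[[.449,-.2285,.07],[.475,-.225,.07],[.423,-.232,.07]],s))
E
```

```text
[ 0.44846533 -0.22873149  0.17061891] [[ 0.001 -0.127  0.992]
 [-0.001  0.992  0.127]
 [-1.    -0.001  0.001]]
[[324.66022814 240.69646636]
 [324.8630015  276.42880278]
 [324.44740415 203.19302641]]
```

View pics/j_w.png

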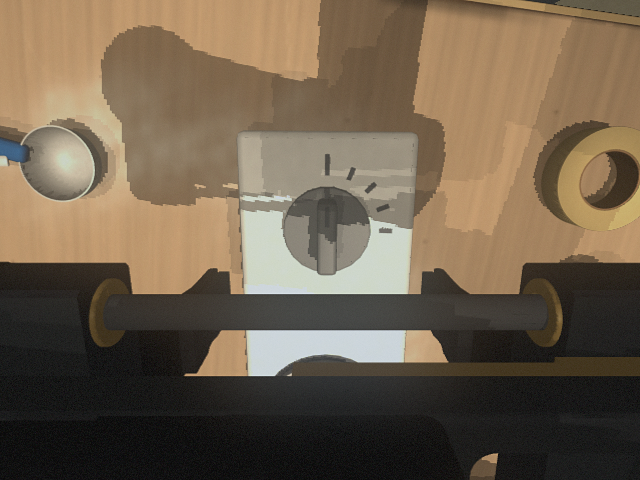

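View pics/j_t.png

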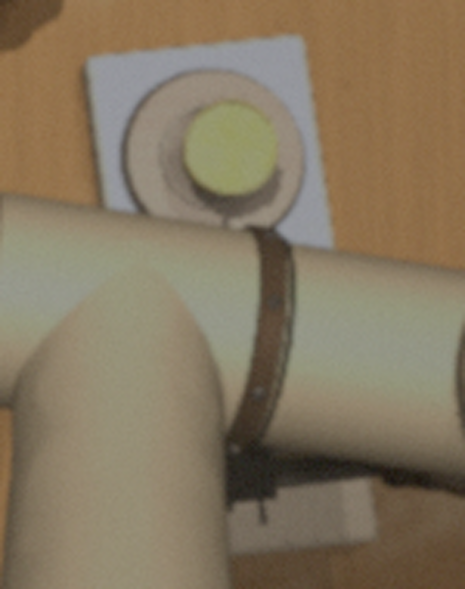

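View pics/j_s.png

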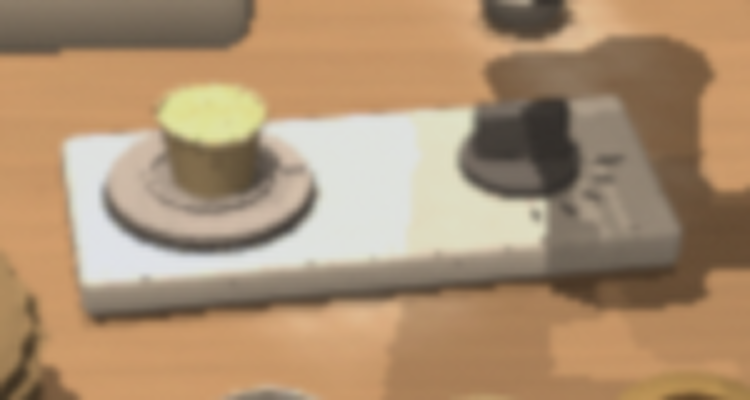

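```bash
python3 - <<'E'
from h import *
print(ray('top',(400+230/3.1,170+147/3.1),.082), ray('top',(400+214/3.1,170+154/3.1),.04))
f=(240+213/5,150+187/5);print('side foot',ray('side',f,.042),'ring front',ray('side',(240+212/5,150+207/5),.043),'plate L/R/bottom',ray('side',[(240+105/5,150+185/5),(240+316/5,150+190/5)],.038))
E
```

```text
[[ 0.61583017 -0.20930595  0.082     ]] [[ 0.61934639 -0.20932074  0.04      ]]
side foot [[ 0.6148974  -0.19449688  0.042     ]] ring front [[ 0.61548977 -0.17419747  0.043     ]] plate L/R/bottom [[ 0.67228345 -0.20396037  0.038     ]
 [ 0.56026309 -0.19617202  0.038     ]]
```

Top and side views agree: the cup is at (0.616, -0.209), within 4 mm of the plate centre. It is upright, with the ring's front visible round the foot. In the wrist view the dial bar lies at columns 317–337, rows 200–275, parallel to the pads and centred. Descending onto it.

Emit:
move_arm --increments '[0, 0, 0, 0.03, 0.001, 0, 0.087, 0, 0, 0, 0.065, 0.001, 0, 0.087, 0, 0, 0, 0.09, 0.001, 0, 0.087, 0, 0, 0, 0.105, 0.001, 0, 0.087, 0, 0, 0, 0.112, 0.001, 0, 0.087, 0, 0, 0, 0.115, 0.001, 0, 0.087, 0, 0, 0, 0.115, 0.001, 0, 0.087, 0, 0, 0, 0.115, 0.001, 0, 0.087, 0, 0, 0, 0.115, 0.001, 0, 0.087]'

```text
time_s: 11.35
tcp_pos: [0.4487, -0.2277, 0.0564]
ee_rot: [[0.003, -0.127, 0.992], [-0.001, 0.992, 0.127], [-1.0, -0.001, 0.003]]
wrist_force: [-0.2, 0.1, -0.2]
gripper_width: 0.998
```

Grasp point is now at z ≈ 0.067. Going 3 mm lower, then closing.

Emit:
move_arm --increments '[0, 0, 0, 0.003, 0, 0, 0.087, 0, 0, 0, 0.003, 0, 0, 0.06, 0, 0, 0, 0.003, 0, 0, 0.04, 0, 0, 0, 0.003, 0, 0, 0.02, 0, 0, 0, 0.003, 0, 0, 0.005, 0, 0, 0, 0.003, 0, 0, 0.005, 0, 0, 0, 0.003, 0, 0, 0.005, 0, 0, 0, 0.003, 0, 0, 0.005, 0, 0, 0, 0.003, 0, 0, 0.005, 0, 0, 0, 0.003, 0, 0, 0.005, 0, 0, 0, 0.003, 0, 0, 0.005, 0, 0, 0, 0.003, 0, 0, 0.005]'

```text
time_s: 12.35
tcp_pos: [0.4475, -0.2275, 0.0522]
ee_rot: [[-0.0, -0.127, 0.992], [-0.0, 0.992, 0.127], [-1.0, 0.0, -0.0]]
wrist_force: [-0.6, 0.1, -0.6]
gripper_width: 0.248
```

```bash
python3 - <<'E'
from h import *
s=r.sense();print(s['tcp_pos'],s['gripper_width']*87,s['wrist_force'],s['moment'],s['joints'])
E
```

```text
[ 0.44752904 -0.22750517  0.0521786 ] 21.565785886190582 [-0.58284849  0.07785319 -0.56207485] [3.27186429e-05 1.39836706e-02 1.24085079e-02] [-8.38625421e+00  2.24573227e+01 -2.94629105e+01  7.32392825e-04
 -3.80826003e+01 -7.43208852e+01]
```

Emit:
move_arm --increments '[0, 0, 0, 0, 0, 0, 0.0, 0, 0, 0, 0, 0, 0, 0.0, 0, 0, 0, 0, 0, 0, 0.0, 0, 0, 0, 0, 0, 0, 0.0, 0, 0, 0, 0, 0, 0, 0.0]'

```text
time_s: 12.77
tcp_pos: [0.4476, -0.228, 0.0522]
ee_rot: [[0.0, -0.127, 0.992], [-0.001, 0.992, 0.127], [-1.0, -0.001, 0.0]]
wrist_force: [0.3, -4.7, -0.9]
gripper_width: 0.157
```

```bash
python3 - <<'E'
from h import *
s=r.sense();print(s['tcp_pos'],s['gripper_width']*87,s['wrist_force'],s['moment'])
E
```

```text
[ 0.44764894 -0.22803555  0.05224373] 13.645215859841121 [ 0.26621145 -4.74490565 -0.93574809] [-1.5766357  -0.0107232  -0.12365753]
```

Gripped at 13.6 mm. Turning clockwise (positive about the downward tool x) in steps.

Emit:
move_arm --increments '[2, 0, 0, 0, 0, 0, 0, 5, 0, 0, 0, 0, 0, 0, 9, 0, 0, 0, 0, 0, 0, 13, 0, 0, 0, 0, 0, 0, 17, 0, 0, 0, 0, 0, 0, 21, 0, 0, 0, 0, 0, 0, 25, 0, 0, 0, 0, 0, 0, 29, 0, 0, 0, 0, 0, 0, 33, 0, 0, 0, 0, 0, 0, 36, 0, 0, 0, 0, 0, 0, 36, 0, 0, 0, 0, 0, 0, 36, 0, 0, 0, 0, 0, 0]'

```text
time_s: 13.77
tcp_pos: [0.4477, -0.2275, 0.0522]
ee_rot: [[0.0, 0.479, 0.878], [-0.0, 0.878, -0.479], [-1.0, 0.0, 0.0]]
wrist_force: [0.3, -2.7, -1.0]
gripper_width: 0.164
```

```bash
python3 - <<'E'
from h import *
s=r.sense();R=s['ee_rot'];print(s['tcp_pos'],s['gripper_width']*87,s['wrist_force'],s['moment'],'yaw',np.degrees(np.arctan2(R[1,2],R[0,2])),s['joints'])
cv2.imwrite('pics/k_w.png',r.capture('wrist')[:,:,::-1])
b=r.capture('side')[150:230,240:390,::-1];cv2.imwrite('pics/k_s.png',cv2.resize(b,None,fx=5,fy=5,interpolation=cv2.INTER_CUBIC))
E
```

```text
[ 0.44774903 -0.22753612  0.05221806] 14.288605739236843 [ 0.2819122  -2.67275    -1.03650091] [-0.8315347  -0.19260559  0.07446271] yaw -28.600942794409917 [-8.38341831e+00  2.24590620e+01 -2.94536544e+01  7.61555501e-03
 -3.80632929e+01 -1.10223519e+02]
```

View pics/k_s.png

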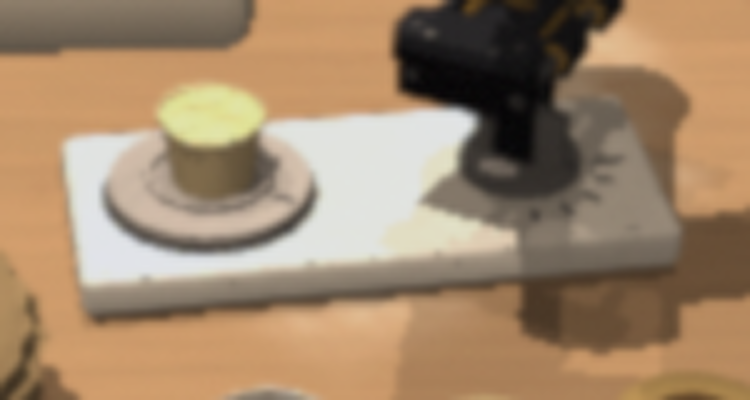

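View pics/k_w.png

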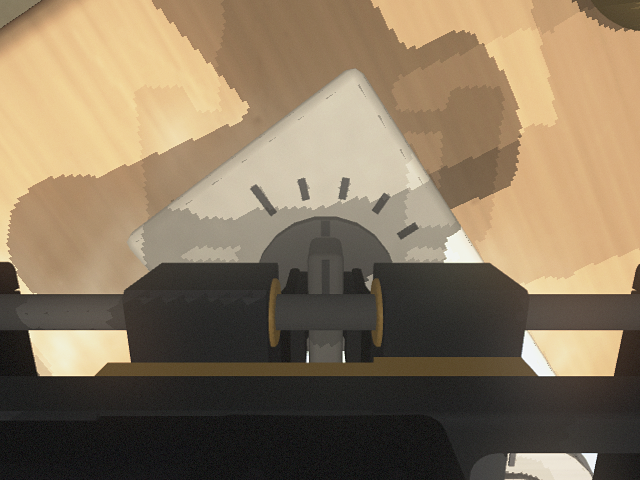

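The dial follows: the bar is still parallel to the pads, and its pointer at column 326 sits between the first mark (304) and the second (344), as expected at 0.63 rad. The cup stays upright. Turning on to about 1.2 rad.

Emit:
move_arm --increments '[2, 0, 0, 0, 0, 0, 0, 5, 0, 0, 0, 0, 0, 0, 9, 0, 0, 0, 0, 0, 0, 13, 0, 0, 0, 0, 0, 0, 17, 0, 0, 0, 0, 0, 0, 21, 0, 0, 0, 0, 0, 0, 25, 0, 0, 0, 0, 0, 0, 28, 0, 0, 0, 0, 0, 0, 31, 0, 0, 0, 0, 0, 0, 33, 0, 0, 0, 0, 0, 0, 33, 0, 0, 0, 0, 0, 0, 33, 0, 0, 0, 0, 0, 0]'

```text
time_s: 14.87
tcp_pos: [0.4481, -0.2273, 0.0522]
ee_rot: [[0.001, 0.88, 0.476], [0.0, 0.476, -0.88], [-1.0, 0.001, 0.0]]
wrist_force: [0.8, 0.1, -2.4]
gripper_width: 0.158
```

```bash
python3 - <<'E'
from h import *
s=r.sense();R=s['ee_rot'];print(s['tcp_pos'],s['gripper_width']*87,s['wrist_force'],s['moment'],'yaw',np.degrees(np.arctan2(R[1,2],R[0,2])),s['joints'])
cv2.imwrite('pics/l_w.png',r.capture('wrist')[:,:,::-1])
b=r.capture('side')[150:230,240:390,::-1];cv2.imwrite('pics/l_s.png',cv2.resize(b,None,fx=5,fy=5,interpolation=cv2.INTER_CUBIC))
cv2.imwrite('pics/l_t.png',r.capture('top')[:,:,::-1])
E
```

```text
[ 0.44811647 -0.22726155  0.05223975] 13.71761022466323 [ 0.7693088   0.091121   -2.37532527] [-0.08516953 -0.61841499  0.16248064] yaw -61.60427031228365 [-8.35683801e+00  2.24595157e+01 -2.94357937e+01 -2.48334061e-02
 -3.80393001e+01 -1.43227868e+02]
```

View pics/l_s.png

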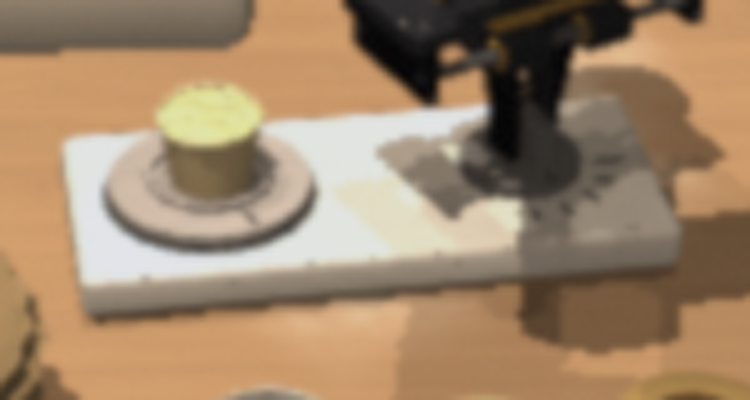

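View pics/l_w.png

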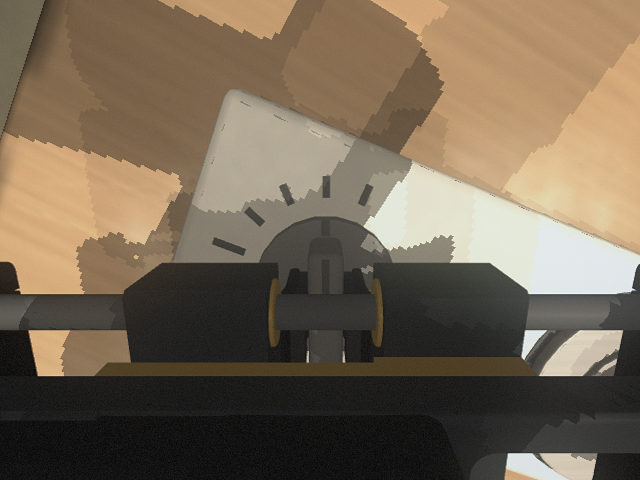

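View pics/l_t.png

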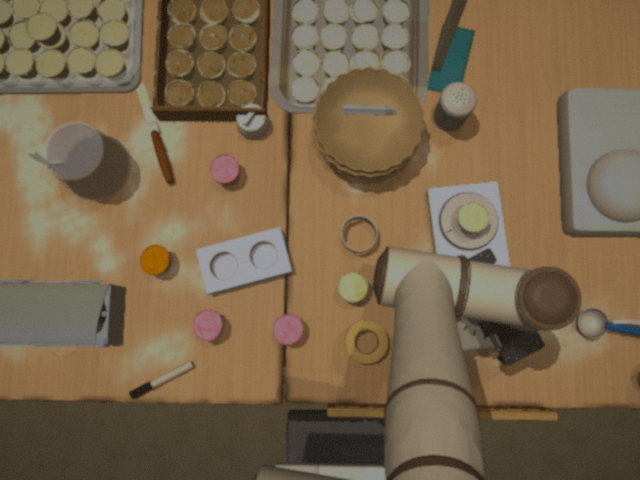

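The pointer at column 326 lines up with the third mark at (326,187). The marks read rest 228, 255, 287, 326 and fourth 366. The cup is upright in the ring, and the bystanders sit where they were in the first top view. I'll hold briefly to check it's stable.

Emit:
move_arm --increments '[0, 0, 0, 0, 0, 0, 0, 0, 0, 0, 0, 0, 0, 0, 0, 0, 0, 0, 0, 0, 0, 0, 0, 0, 0, 0, 0, 0, 0, 0, 0, 0, 0, 0, 0, 0, 0, 0, 0, 0, 0, 0, 0, 0, 0, 0, 0, 0, 0]'

```text
time_s: 15.6
tcp_pos: [0.4481, -0.2273, 0.0523]
ee_rot: [[0.001, 0.881, 0.474], [0.0, 0.474, -0.881], [-1.0, 0.001, 0.0]]
wrist_force: [4.0, 2.7, -3.6]
gripper_width: 0.157
```

```bash
python3 - <<'E'
from h import *
a=cv2.imread('pics/l_w.png');b=r.capture('wrist')[:,:,::-1]
print(np.abs(a[160:290,200:420].astype(int)-b[160:290,200:420]).mean())
s=r.sense();print(s['time_s'],s['gripper_width']*87,s['wrist_force'],s['moment'])
print(r.finish_job())
E
```

```text
2.1016317016317014
15.65 13.787187451510718 [ 4.75051404  3.82371934 -2.72586139] [ 0.82965351 -1.36917398  0.17532023]
the job is handed in; nothing more can be done
None
```

I lifted the filled cup out of the mould and stood it, released, inside the ring on the plate. I then gripped the dial bar, turned it 69° (1.20 rad) clockwise to the third click, and handed the job in at about 15.7 s while still holding it.

- **Cup:** the top and side views showed it upright, within about 4 mm of the plate centre. It was still upright after the turn.
- **Dial:** in the wrist view the pointer lined up with the third mark, short of the fourth. The picture hardly changed over a further 0.7 s of holding. At hand-in the grip was 13.8 mm wide and the wrist force about 7 N.
- **Bystanders:** the other cup, the tape and the ring cutter looked unmoved in the last top view, judged by eye.
- **Disagreements:** the wrist and top cameras differed by 2–4 mm on the cup and plate positions. One side view also made the lifted cup look tilted. The wrist view, where the rim was 128 px high against 131 expected for upright, showed it upright within a few degrees.

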